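# Load the tube capper's cap magazine

## Robot

A 6-joint arm with a two-finger parallel gripper is mounted at the origin on a cart in front of the work surface, level with it; the furniture and walls round the work are solid. World frame = base frame: x ahead of the robot, y to its left, z up, the work surface at z = 0. Lengths are in mm, angles in rad, forces in N, time in s.
With the tool pointing down it reaches from about 250 to 725 mm from the base axis. Payload 4 kg.
Tool frame: the origin (TCP) lies at the very end of the fingers, on their centre line; the grasp point (between the pads) lies 19 mm behind it (grip_depth is the distance from the TCP to the grasp point, in mm); z points along the fingers, y is the line along which they close (so a half turn about z gives the same grasp; the last joint's range is limited). The gripper opens to 85 mm and grips with 20 to 120 N. Pads are 22 mm wide; open, the fingers measure 114 mm over their backs; the gripper's body (76 mm by 85 mm) begins 54 mm behind the grasp point. The pads swing forward as they close: fully open they stand 13 mm farther back than shut.
Start: joints at [-1.299, 0.241, 0.005, 1.335, 0, 1.571], TCP at [134.231, -481.645, 231.306] pointing down, gripper open.
Joint ranges: [-2.72, 2.72], [-1.05, 1.87], [-1.09, 1.28], [-1.99, 2.15], [-1.42, 1.44], [-3.14, 3.14]. Speed limits (rad/s): [2.79, 2.79, 3.14, 3.14, 3.14, 3.14].

## Interface

Orientations are given as a rotation vector (axis times angle).
In Python, from bench import * gives the robot as it stands. The module is installed in compiled form; this text tells all that it offers.
- The arm moves only by the tool servo_tool, never from a script. Its argument "increments" is a list that holds one entry, the list of rows, each a list of 4 numbers: the shift along the tool's x, y, z in mm, then the turn about the tool's z in degrees. In form: [[[dx, dy, dz, turn], ...]]. A call has exactly 10 rows; each row is the pose to reach, as a shift and turn from the pose commanded when the call began, along the tool's axes at that moment; what a row does not reach only later rows make up. A row lasts 1/8 s, in which the tool goes at most 62.5 mm and 10.7 degrees, less where a joint would pass 70% of its speed; a pose out of reach is approached as far as the arm can. A call with a gripper value outside its range is refused whole. "jaw" is the closure, from -1 (fully open) to 1 (shut), set as the call begins (left out, the last holds). The fingers move at their own pace and stop on an object; "newtons" is the grip in N (left out, the last holds). Time passes only in rows, so rows that repeat a pose let the fingers close, or fill a call up. It gives the time, the measured TCP pose, the force, the opening and the grip force at its end, in the units of the state.
- sense(): the state, without advancing time (a new reading comes with each control period).
- camera(name): name is "scene" or "top"; returns a dict with "pixels" (400x640x3 uint8, red, green, blue), "depth" (400x640 float32, mm along the optical axis (not along the pixel's ray), 0 where there is no reading), "vfov" (degrees; the focal length in pixels is half the picture's height over the tangent of half this angle, whatever the lens; pixels are square), "cx", "cy" (the principal point, pixels), "dist_coeffs" ([k1, k2, p1, p2, k3] as OpenCV has them; the pictures are not rectified), "xyz" and "attitude" of the camera in the world. Camera axes: x right, y down, z forward; pixel columns grow to the right and rows downward; lengths in mm; the calibration is good to about 2 mm. A picture is of the moment at which its call begins.
- close_job(): hands the job in; it is judged then, once.
Trained networks look in a picture, given as the dict that the camera call returned (one of the last four; its "shot" number tells which), for a name from the list of things; names that differ only in an ending like _2 or _b are one class to them, and where a whole thing is asked for, a point or a joint stands for the part that bears it (a point fixed in the world has none). Each returns a list of dicts, best first, with "p" (0 to 1); they miss things now and then, are a little off and sometimes report something else, mostly with a low value. They report only what shows in the picture. A call takes as long as a camera call. They do not tell look-alikes from the thing itself.
- look_for(label, picture): "uv" ([column, row] in pixels, amid what is visible of it).
- cut_out(label, picture): "pixels" (400x640 bool, what is visible of it) and "uv" ([column, row] in pixels, amid what is visible of it).
- landmark_of(label, picture): "uv" ([column, row] in pixels: a listed point, or the origin of a listed thing).
The state is a dict: "t": time; "joints": joint angles; "dq": joint speeds; "effort": joint torques, N m; "ee_pos": TCP position; "eef_rot": TCP orientation; "wrist_force": force on the tool from outside, world axes, zero at the start; "moment": the same for the moment, N m; "finger_gap": finger opening in mm; "finger_force": force on a finger pad.
Only numpy, scipy, OpenCV 4.12 (cv2) and the standard library are available. Lean on these libraries where they do the work, as an engineer would, in place of code of your own. Each camera call takes 0.05 s, during which the arm holds its last target. There are 200 camera calls.

## Task

Load the capper's magazine: with the fingertips, sweep the three large screw caps along the pan floor and through the narrow gate into the covered lane, one at a time, each far enough that the spring flap snaps shut behind it before the next one enters the gate. Only push the caps, never pick them up; leave the small cap and the microtube lying in the pan and do not disturb the bottles and the pen round about.

Things in the scene. Friction and masses are not known exactly. Their poses are not given: they have to be found in the camera images.
- magazine: cap magazine: grey-painted metal loading pan with a narrow white lane at its far end, fixed, flat. Origin: underside, middle of the gate mouth; +x down the lane, +y left, z up. Floor level, 4 mm above the origin. Pan: x -190 (front rim, top z = 10 mm) to 0, y -115 to 115 (side rims, top z = 18). From x = -60 to 0 upright funnel walls run straight from y = +-115 to the gate.
- gate_mouth (a point): the floor in the middle of the gate mouth, 4 mm above the magazine's origin; axes as the magazine. Gate and lane are 39 mm wide (y -19.5 to 19.5) from x = 3 mm on, walls up to z = 20 mm over the origin, posts rounded (3 mm). The lane is open above from x = 0 to 45 mm; beyond, a clear cover (underside 20 mm over the origin, 3 mm thick) closes it.
- lane_end (a point): the floor at the end stop, 128 mm down the lane from the gate mouth, on its midline; axes as the magazine. Full, the lane holds three large caps in a row (3 x 34 mm) with 6 mm to spare behind the flap.
- gate_flap (a joint): one-way spring flap: dark steel strip 16 mm long on an upright pin in the lane's left (+y) wall. 0 rad = shut, slanting into the lane and down it. A cap pushed down the lane swings it aside (positive, up to 0.83 rad, flat in its pocket; 0.5 to 1.5 N at the tip); it springs back behind the cap. It cannot swing the other way.
- flap_tip_shut (a point): where the flap's tip stands when shut: 22 mm down the lane from the gate mouth and 10.5 mm left of the midline (flap z 6.5 to 18.5 mm over the magazine's origin, its pin at x = 11, y = 22.5 mm). A fixed point. A large cap is past the flap once its centre is 37 mm or more down the lane from the gate mouth (trailing edge at 20 mm).
- cap_0: a large white plastic screw cap (of a 50 ml tube), round, 34 mm diameter, 13 mm high, ribbed side, 12 g, lying flat, closed side up, loose on the pan floor. Origin: centre of its underside, z up. The three are alike and start side by side across the pan, 80 to 118 mm before the gate; this one near the midline.
- cap_1: another such large cap, 34 mm diameter, 13 mm high; starts in the left (+y) half of the pan. Origin: centre of its underside.
- cap_2: another such large cap, 34 mm diameter, 13 mm high; starts in the right (-y) half of the pan. Origin: centre of its underside.
- small_cap: a stray small white screw cap (of a 15 ml tube), 22 mm diameter, 13 mm high, 10 g, lying near the pan's front rim (nearest the robot), about 40 mm left or right of the midline. Origin: centre of its underside. It stays in the pan.
- stray_tube: a stray closed 1.5 ml microtube lying on its side near the pan's front rim, on the other side of the midline from the small cap; 46 mm long along its own y, 13 mm wide and high, 10 g. Origin: centre of its underside. It stays in the pan.
- bottle_a: bystander: white reagent bottle, 31 mm diameter, 66 mm tall, standing on the worktop to the left of the lane. Origin: centre of its underside.
- bottle_b: bystander: white reagent bottle, 31 mm diameter, 66 mm tall, standing on the worktop to the right of the lane. Origin: centre of its underside.
- wash_bottle: bystander: round bottle with a wide cap, 56 mm diameter, 104 mm tall, standing at the back left. Origin: centre of its underside.
- pen: bystander: black marker pen lying at the right edge near the hood, 130 mm long along its own y, 16 mm high. Origin: centre of its underside.
Mind the look-alikes: they are no part of the job. What is shaped like the cap_1 but purple or turquoise is not meant.

How it is judged:
By the outcome, as a careful person would: the job done as asked, in the order asked, and still so for the second after the job is handed in, with the robot touching nothing.
It also fails if it takes over 64 s, if anything falls off the work surface, if the arm or the gripper's body presses on something with over 40 N, if the wrist force passes 120 N, or if a joint passes its speed limit or range.

## Working session

There is one attempt and no reset: what is moved stays moved. The work goes in short steps, Python scripts to look and compute and a tool call to move; the robot and the scene stay as the last step left them, time stands still between calls to the robot, and variables do not carry over. Pictures are saved under pics/ and viewed, at most 10 in all, crops included, and the job is handed in when it is done.

Besides the shell and the picture viewer there is one more tool, called after "Call:" as name(argument=value, ...), one argument or row to a line, values as JSON. servo_tool: Moves the arm, as the interface text tells. Its arguments: {"type":"object","properties":{"increments":{"type":"array","items":{"type":"array","items":{"type":"array","items":{"type":"number"}}}},"jaw":{"type":"number"},"newtons":{"type":"number"}},"required":["increments"]}

```bash
mkdir -p pics; cat > h.py <<'E'
from bench import *
import numpy as np, cv2
from scipy.spatial.transform import Rotation as R
def att(p):
    a=np.array(p["attitude"],float)
    if a.shape==(3,3): return a
    return R.from_rotvec(a).as_matrix() if a.size==3 else R.from_quat(a).as_matrix()
def K(p):
    f=200/np.tan(np.radians(p["vfov"])/2); return np.array([[f,0,p["cx"]],[0,f,p["cy"]],[0,0,1]])
def onz(p,uv,z):
    n=cv2.undistortPoints(np.array([[uv]],float),K(p),np.array(p["dist_coeffs"],float))[0,0]
    d=att(p)@np.array([n[0],n[1],1]); o=np.array(p["xyz"],float); return o+d*(z-o[2])/d[2]
def save(p,n): cv2.imwrite("pics/"+n,p["pixels"][:,:,::-1])
E
python3 - <<'E'
from h import *
t=camera("top"); s=camera("scene")
save(t,"t0.png"); save(s,"s0.png")
for p in(t,s): print(p["vfov"],p["cx"],p["cy"],p["dist_coeffs"],p["xyz"],p["attitude"])
for l,z in [("magazine",0),("gate_mouth",4),("lane_end",4),("flap_tip_shut",12),("cap_0",4),("small_cap",4),("stray_tube",4),("bottle_a",0),("wash_bottle",0),("pen",0)]:
  for n,p in(("t",t),("s",s)):
    for d in landmark_of(l,p)[:5]: print(l,n,round(d["p"],2),np.round(d["uv"],1),np.round(onz(p,d["uv"],z),1))
print(sense())
E
```

```text
51.61093801386312 330.1520960963814 200.77478011255553 [-0.07377448  0.          0.          0.          0.        ] [513.37995827  -8.24199674 931.61258618] [-2.17637595  2.19429544 -0.08359814]
53.723975683674325 318.12883079325064 190.6180519020291 [0.00249437 0.         0.         0.         0.        ] [ 23.53142869 297.04694802 618.30368286] [-1.24555898  2.18091221 -0.99184677]
magazine t 0.74 [328.1 182.8] [622.9  -7.    0. ]
magazine t 0.35 [334.1 223.2] [531.3 -19.7   0. ]
magazine s 0.93 [307.9 208. ] [620.   -3.4   0. ]
magazine s 0.61 [331.3 224.1] [547.7 -22.4   0. ]
gate_mouth t 0.92 [325.8 185.8] [615.6  -1.7   4. ]
gate_mouth s 0.65 [311.1 204.4] [623.  -13.7   4. ]
lane_end t 0.78 [314.6 128.2] [748.2  22.9   4. ]
lane_end s 0.7 [278.3 180.6] [742.1  13.2   4. ]
lane_end s 0.69 [333.2 224.9] [540.  -22.5   4. ]
flap_tip_shut t 0.93 [320.2 175.7] [637.6  10.6  12. ]
flap_tip_shut s 0.84 [296.8 200.1] [645.3  11.4  12. ]
flap_tip_shut s 0.3 [311.3 175.8] [707.  -61.4  12. ]
flap_tip_shut s 0.19 [330.9 226.6] [531.5 -11.5  12. ]
cap_0 t 0.76 [359.1 228.4] [519.1 -75.6 
[... 1164 characters left out ...]
8.] [ 578.6 -282.5    0. ]
{'t': 1.1, 'joints': array([-1.29900274e+00,  2.40587835e-01,  5.00992364e-03,  1.33517784e+00,
        2.68375026e-05,  1.57077780e+00]), 'dq': array([-0.0011919 ,  0.00182345, -0.00053834, -0.00153869, -0.00030625,
        0.00051876]), 'effort': array([ 2.84507332e-04, -3.72222090e+01,  2.52695096e+01,  1.28513042e-03,
        7.28794748e-05, -2.93172377e-06]), 'ee_pos': array([ 134.24125269, -481.65619706,  231.3163421 ]), 'eef_rot': array([3.11258773e+00, 4.25643372e-01, 5.04003606e-05]), 'wrist_force': array([ 0.39447344,  0.21618439, -0.14609637]), 'moment': array([-0.00868074, -0.03780796, -0.07127765]), 'finger_force': 0.0, 'finger_gap': 85.27498861716661}
```

```bash
python3 - <<'E'
import cv2
a=cv2.imread("pics/t0.png")[100:290,200:466]; cv2.imwrite("pics/t0c.png",cv2.resize(a,None,fx=3,fy=3,interpolation=cv2.INTER_CUBIC))
E
```

```text
(no output)
```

View pics/t0c.png

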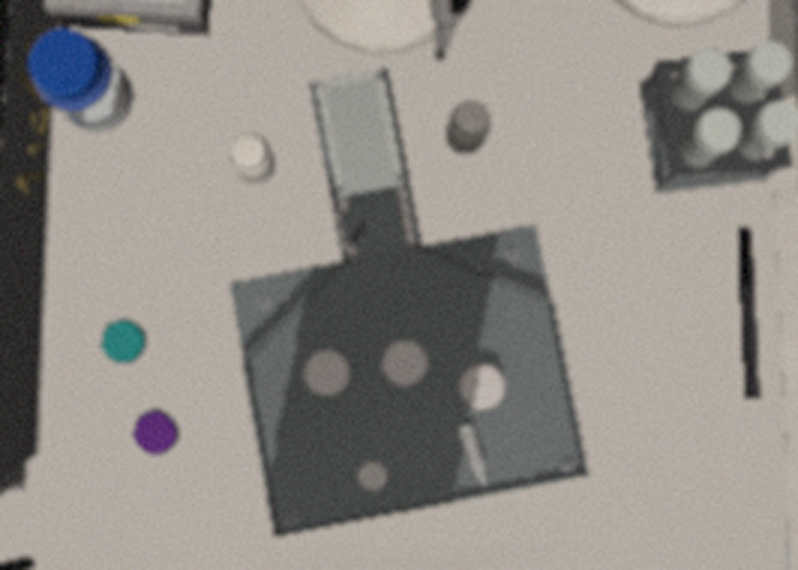

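View pics/s0.png

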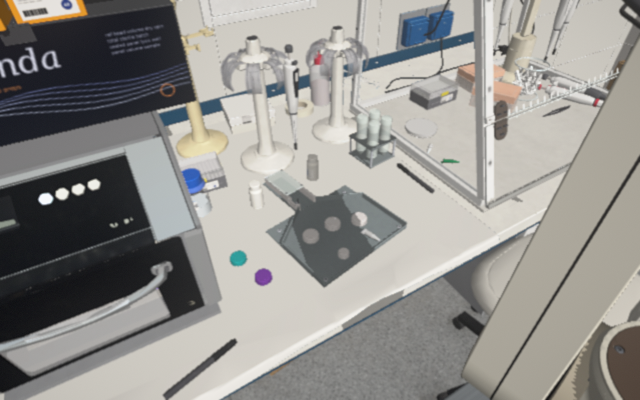

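```bash
cat > fit.py <<'E'
from h import *
from scipy.optimize import least_squares
import json
t=camera("top"); s=camera("scene")
c=lambda x,y:(x/3+200-1/3,y/3+100-1/3)
# model (sx,sy,ex,ey,z)
obs=[(c(277,533),(-190,115,-1,1,12)),(c(586,472),(-190,-115,-1,-1,12)),(c(537,228),(0,-115,0,-1,18)),(c(234,283),(0,115,0,1,18)),(c(349.5,76),(128,0,1,0,21)),(c(382,252),(0,0,0,0,18)),((325.8,185.8),(0,0,0,0,4)),((314.6,128.2),(128,0,0,0,4)),((320.2,175.7),(22,10.5,0,0,12))]
P=np.array([onz(t,u,m[4])[:2] for u,m in obs]); 
def f(v):
    th,x,y,e=v; Rm=np.array([[np.cos(th),-np.sin(th)],[np.sin(th),np.cos(th)]])
    M=np.array([[m[0]+e*m[2],m[1]+e*m[3]] for _,m in obs]); return (M@Rm.T+[x,y]-P).ravel()
r=least_squares(f,[.19,618,-3,3],loss='soft_l1'); print(np.round(r.x,3)); print(np.round(r.fun.reshape(-1,2),1))
th,x,y,e=r.x; json.dump([th,x,y],open("mag.json","w"))
Rm=np.array([[np.cos(th),-np.sin(th)],[np.sin(th),np.cos(th)]])
toM=lambda w:Rm.T@(np.array(w)[:2]-[x,y])
for l,z in(("cap_0",17),("small_cap",17),("stray_tube",12)):
  for n,p in(("t",t),("s",s)):
    for d in cut_out(l,p)[:5]:
      m=d["pixels"]; v,u=np.nonzero(m); w=onz(p,(u.mean(),v.mean()),z-(0 if n=="t" else 4))
      if abs(toM(w)[1])<120: print(l,n,round(d["p"],2),m.sum(),np.round(w,1),"M",np.round(toM(w),1))
E
python3 fit.py
```

```text
[ 1.87000e-01  6.19134e+02 -4.42100e+00  4.84000e-01]
[[-2.  -0.7]
 [-1.6  0.5]
 [ 4.7  1.9]
 [ 1.   3.9]
 [-5.8  0.7]
 [ 0.3  0.1]
 [ 3.5 -2.7]
 [-3.3 -3.5]
 [ 1.2 -0.6]]
cap_0 t 0.58 173 [519.8 -78.7  17. ] M [-111.4  -54.5]
cap_0 t 0.5 165 [530.8  36.3  17. ] M [-79.2  56.5]
cap_0 t 0.49 163 [537.4 -21.3  17. ] M [-83.5  -1.3]
cap_0 s 0.76 162 [518.8 -75.   13. ] M [-111.8  -50.7]
cap_0 s 0.53 190 [530.4  38.4  13. ] M [-79.2  58.5]
cap_0 s 0.45 180 [536.7 -19.5  13. ] M [-83.8   0.5]
small_cap t 0.6 81 [455.7   2.7  17. ] M [-159.2   37.5]
small_cap s 0.67 105 [454.6   5.5  13. ] M [-159.8   40.3]
small_cap s 0.36 184 [537.2 -19.3  13. ] M [-83.2   0.7]
stray_tube t 0.22 160 [537.4 -20.8  12. ] M [-83.4  -0.9]
stray_tube s 0.43 64 [474.6 -72.5   8. ] M [-154.7  -40. ]
```

```bash
cat > q.py <<'E'
from h import *
import json
th,x,y=json.load(open("mag.json"))
Rm=np.array([[np.cos(th),-np.sin(th)],[np.sin(th),np.cos(th)]])
toM=lambda w:Rm.T@(np.array(w)[:2]-[x,y])
toW=lambda m:Rm@np.array(m)+[x,y]
def where():
    s=sense(); T=R.from_rotvec(s["eef_rot"]).as_matrix()
    print("t",round(s["t"],2),"M",np.round(toM(s["ee_pos"]),1),"z",round(s["ee_pos"][2],1),"yawM",round(np.degrees(np.arctan2(T[1,0],T[0,0])-th),2),"F",np.round(s["wrist_force"],1),"gap",round(s["finger_gap"],1)); return s,T
E
python3 - <<'E'
from q import *
s,T=where()
w=toW([-123,-3]); print(w, T.T@np.array([w[0]-s["ee_pos"][0],w[1]-s["ee_pos"][1],70-s["ee_pos"][2]]))
E
```

```text
t 1.5 M [-565.2 -378.6] z 231.3 yawM 4.85 F [-0.2 -0.3 -0.3] gap 85.3
[498.83999388 -30.25593109] [ 472.41305324 -336.87373601  161.32582897]
```

Call:
servo_tool(
  increments=[
    [[10, -7, 0, -4], [35, -25, 0, -9], [70, -50, 0, -14], [110, -78, 0, -20], [150, -107, 0, -26], [190, -135, 0, -32], [230, -164, 0, -38], [270, -193, 0, -44], [310, -221, 0, -50], [350, -250, 0, -56]],
  ],
  jaw=1,
  newtons=30,
)

```text
t: 2.75
ee_pos: [405.2, -145.6, 231.6]
eef_rot: [2.545, 1.841, 0.001]
wrist_force: [0.5, -0.1, -0.1]
finger_gap: -0.0
finger_force: 0.0
```

```bash
python3 - <<'E'
from q import *
s,T=where()
w=toW([-123,-3]); print(w, T.T@np.array([w[0]-s["ee_pos"][0],w[1]-s["ee_pos"][1],60-s["ee_pos"][2]]))
E
```

```text
t 2.75 M [-236.4  -98.9] z 231.6 yawM 61.05 F [ 0.5 -0.1 -0.1] gap -0.0
[498.83999388 -30.25593109] [138.82656783  52.67453862 171.57781167]
```

Call:
servo_tool(
  increments=[
    [[35, 13, 15, -6], [70, 26, 40, -12], [105, 40, 70, -18], [130, 50, 100, -24], [139, 53, 130, -29], [139, 53, 155, -29], [139, 53, 170, -29], [139, 53, 171, -29], [139, 53, 171, -29], [139, 53, 171, -29]],
  ],
)

```text
t: 4.0
ee_pos: [499.4, -32.0, 61.5]
eef_rot: [2.006, 2.415, 0.002]
wrist_force: [0.3, 0.4, 0.1]
finger_gap: 0.2
finger_force: 0.0
```

```bash
python3 - <<'E'
from q import *
where()
t=camera("top"); s=camera("scene")
f=lambda p,a,k:cv2.resize(p["pixels"][a[0]:a[1],a[2]:a[3],::-1],None,fx=k,fy=k,interpolation=cv2.INTER_CUBIC)
A=f(t,(140,290,260,400),4); B=f(s,(150,300,250,420),4)[:, :]
cv2.imwrite("pics/a1.png",np.hstack([cv2.resize(A,(395,423)),cv2.resize(B,(400,423))]))
E
```

```text
t 4.0 M [-122.7   -4.8] z 61.5 yawM 89.83 F [0.3 0.4 0.1] gap 0.2
```

View pics/a1.png

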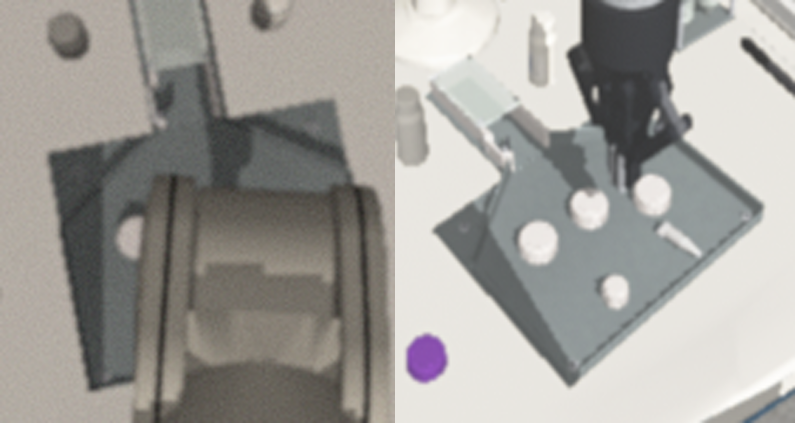

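Call:
servo_tool(
  increments=[
    [[1, 0, 20, 0], [2, 0, 42, 0], [2, 0, 52, 0], [2, 3, 53, 0], [2, 10, 53, 0], [2, 18, 53, 0], [2, 26, 53, 0], [2, 34, 53, 0], [2, 42, 53, 0], [2, 46, 53, 0]],
  ],
)

```text
t: 5.35
ee_pos: [543.5, -21.3, 7.6]
eef_rot: [-2.007, -2.416, 0.001]
wrist_force: [-3.5, 0.0, 5.4]
finger_gap: -0.0
finger_force: 3.0
```

```bash
cat > look.py <<'E'
from q import *
import sys
def caps(p):
    # big caps in the scene view, by network masks; M coordinates of centre
    out=[]
    for d in cut_out("cap_0",p)[:8]:
        v,u=np.nonzero(d["pixels"]); m=toM(onz(p,(u.mean(),v.mean()),13))
        if abs(m[1])<125 and -200<m[0]<140: out.append((round(d["p"],2),int(d["pixels"].sum()),m.round(1).tolist()))
    return out
where(); s=camera("scene"); print(caps(s))
if len(sys.argv)>1: cv2.imwrite("pics/"+sys.argv[1],cv2.resize(s["pixels"][150:290,250:430,::-1],None,fx=4,fy=4,interpolation=cv2.INTER_CUBIC))
E
python3 look.py b1.png
```

```text
t 5.35 M [-77.4  -2.5] z 7.6 yawM 89.85 F [-3.5  0.   5.4] gap -0.0
[(0.72, 175, [-110.6, -51.3]), (0.61, 207, [-78.9, 58.1]), (0.45, 123, [-43.8, 2.7])]
```

View pics/b1.png

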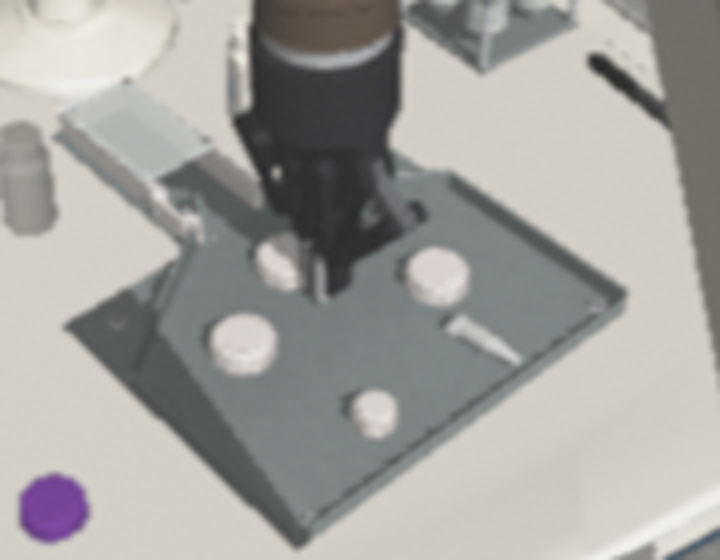

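Call:
servo_tool(
  increments=[
    [[0, 2, -2, 0], [0, 7, -2, 0], [0, 13, -2, 0], [0, 19, -2, 0], [0, 25, -2, 0], [0, 31, -2, 0], [0, 37, -2, 0], [0, 43, -2, 0], [0, 47, -2, 0], [0, 50, -2, 0]],
  ],
)

```text
t: 6.7
ee_pos: [592.7, -12.1, 9.3]
eef_rot: [-2.007, -2.417, 0.0]
wrist_force: [0.7, -0.3, 0.3]
finger_gap: 0.1
finger_force: 0.2
```

```bash
python3 look.py b2.png
```

```text
t 6.7 M [-27.4  -2.6] z 9.3 yawM 89.85 F [ 0.7 -0.3  0.3] gap 0.1
[(0.76, 161, [-110.2, -52.0]), (0.64, 207, [-79.2, 59.5]), (0.51, 138, [3.4, 5.0])]
```

View pics/b2.png

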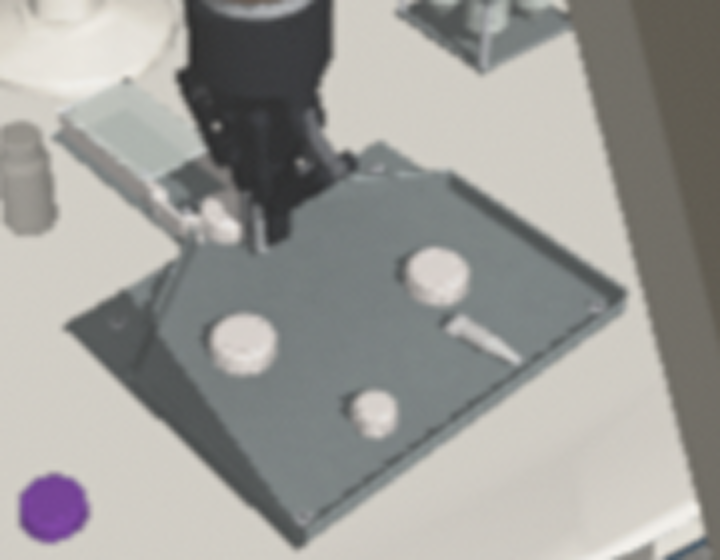

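Call:
servo_tool(
  increments=[
    [[0, 3, 0, 0], [0, 8, 0, 0], [0, 13, 0, 0], [0, 18, 0, 0], [0, 23, 0, 0], [0, 28, 0, 0], [0, 32, 0, 0], [0, 36, 0, 0], [0, 37, 0, 0], [0, 37, 0, 0]],
  ],
)

```text
t: 8.05
ee_pos: [629.2, -5.3, 9.4]
eef_rot: [2.007, 2.416, 0.001]
wrist_force: [0.4, 0.1, -0.5]
finger_gap: -0.3
finger_force: 0.0
```

```bash
python3 look.py
```

```text
t 8.05 M [ 9.7 -2.7] z 9.4 yawM 89.85 F [ 0.4  0.1 -0.5] gap -0.3
[(0.56, 163, [-110.9, -52.2]), (0.5, 190, [-78.0, 58.7]), (0.39, 8011, [-89.4, 13.8])]
```

Call:
servo_tool(
  increments=[
    [[0, -1, -15, 0], [0, -2, -35, 0], [10, -10, -40, 0], [35, -30, -40, 0], [60, -52, -40, 0], [85, -74, -40, 0], [97, -86, -40, 0], [97, -87, -40, 0], [97, -87, -30, 0], [97, -87, -15, 0]],
  ],
)

```text
t: 9.4
ee_pos: [526.8, 73.5, 23.8]
eef_rot: [2.008, 2.415, 0.002]
wrist_force: [0.1, 0.2, 0.1]
finger_gap: 0.2
finger_force: 0.0
```

```bash
python3 - <<'E'
from q import *
where()
t=camera("top"); s=camera("scene")
f=lambda p,a,k:cv2.resize(p["pixels"][a[0]:a[1],a[2]:a[3],::-1],None,fx=k,fy=k,interpolation=cv2.INTER_CUBIC)
cv2.imwrite("pics/c1.png",np.hstack([f(t,(110,240,270,360),4.4)[:560],f(s,(160,290,270,360),4.4)[:560]]))
E
```

```text
t 9.4 M [-76.2  93.7] z 23.8 yawM 89.78 F [0.1 0.2 0.1] gap 0.2
```

View pics/c1.png

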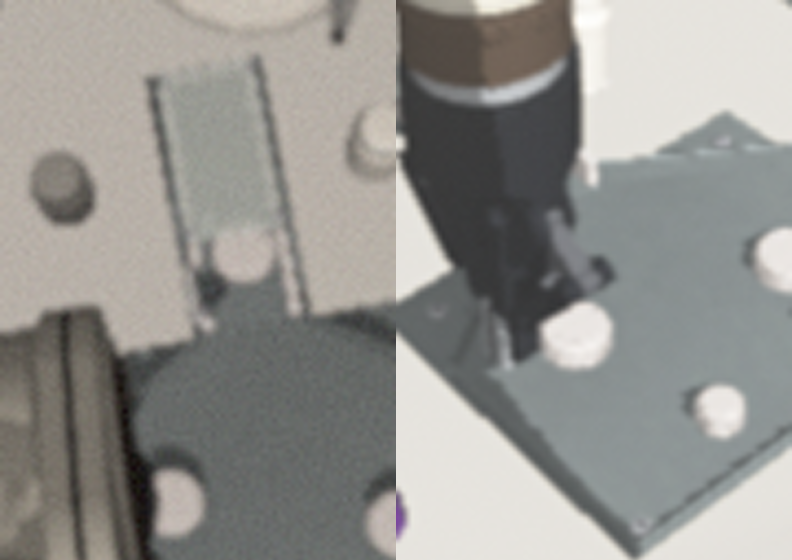

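Call:
servo_tool(
  increments=[
    [[0, -2, 8, 0], [0, -2, 15, 0], [-6, -2, 15, 0], [-14, -2, 15, 0], [-23, -2, 15, 0], [-32, -2, 15, 0], [-41, -2, 15, 0], [-50, -2, 15, 0], [-59, -2, 15, 0], [-66, -2, 15, 0]],
  ],
)

```text
t: 10.75
ee_pos: [535.8, 8.1, 9.3]
eef_rot: [-2.008, -2.416, -0.0]
wrist_force: [0.4, 0.4, 0.8]
finger_gap: -0.3
finger_force: 0.1
```

```bash
python3 look.py; python3 -c "
from q import *
t=camera('top')
print(toM(onz(t,(325.2,166.8),17)))
for d in landmark_of('gate_mouth',t)[:2]+landmark_of('flap_tip_shut',t)[:2]: print(d['p'],d['uv'],toM(onz(t,d['uv'],8)))
for d in cut_out('cap_0',t)[:5]:
  v,u=np.nonzero(d['pixels']); print(d['p'],toM(onz(t,(u.mean(),v.mean()),17)))
"
```

```text
t 10.75 M [-79.6  27.8] z 9.3 yawM 89.83 F [0.4 0.4 0.8] gap -0.3
[(0.59, 6881, [-95.0, 17.4]), (0.56, 165, [-110.0, -51.3]), (0.44, 104, [38.9, 2.6]), (0.42, 104, [-87.1, 0.5])]
[37.74060139 -3.45707172]
0.64 [326.6, 186.0] [-4.16573939  1.67893141]
0.82 [321.3, 173.8] [25.23728332  8.03624179]
0.76 [-99.42521712 188.63617057]
0.75 [-28.4237477  200.33463734]
0.74 [-111.72174596  -55.37274509]
0.6 [36.09969259 -2.93353306]
```

Call:
servo_tool(
  increments=[
    [[4, 0, -15, 0], [4, 5, -35, 0], [-10, 30, -35, 0], [-26, 56, -35, 0], [-32, 76, -35, 0], [-32, 79, -25, 0], [-32, 79, -5, 0], [-32, 83, 0, 0], [-32, 89, 0, 0], [-32, 95, 0, 0]],
  ],
)

```text
t: 12.3
ee_pos: [635.9, -5.0, 10.2]
eef_rot: [2.006, 2.416, 0.001]
wrist_force: [-0.6, -0.7, 0.2]
finger_gap: 0.3
finger_force: 0.0
```

```bash
python3 look.py
```

```text
t 12.3 M [16.3 -3.7] z 10.2 yawM 89.86 F [-0.6 -0.7  0.2] gap 0.3
[(0.63, 185, [-111.4, -50.8]), (0.5, 198, [-79.3, -0.2]), (0.39, 73, [45.0, 4.5])]
```

Call:
servo_tool(
  increments=[
    [[0, -1, -18, 0], [0, -5, -38, 0], [0, -30, -38, 0], [0, -65, -38, 0], [0, -100, -38, 0], [0, -125, -38, 0], [0, -133, -38, 0], [0, -135, -30, 0], [0, -135, -12, 0], [0, -135, 0, 0]],
  ],
)

```text
t: 13.65
ee_pos: [503.0, -29.9, 8.5]
eef_rot: [2.007, 2.417, 0.0]
wrist_force: [0.8, -0.0, 0.4]
finger_gap: 0.1
finger_force: 0.0
```

```bash
python3 - <<'E'
from q import *
where()
t=camera("top"); s=camera("scene")
for d in cut_out('cap_0',t)[:6]:
  v,u=np.nonzero(d['pixels']); print(d['p'],d['pixels'].sum(),toM(onz(t,(u.mean(),v.mean()),17)))
f=lambda p,a,k:cv2.resize(p["pixels"][a[0]:a[1],a[2]:a[3],::-1],None,fx=k,fy=k,interpolation=cv2.INTER_CUBIC)
cv2.imwrite("pics/c2.png",np.hstack([f(t,(120,200,295,355),7),f(s,(170,250,280,330),7)]))
E
```

```text
t 13.65 M [-118.8   -3.4] z 8.5 yawM 89.86 F [ 0.8 -0.   0.4] gap 0.1
0.61 173 [-26.48742684 199.74885413]
0.56 95 [38.90904274 -4.7647819 ]
0.56 178 [-98.60670733 189.71670466]
```

View pics/c2.png

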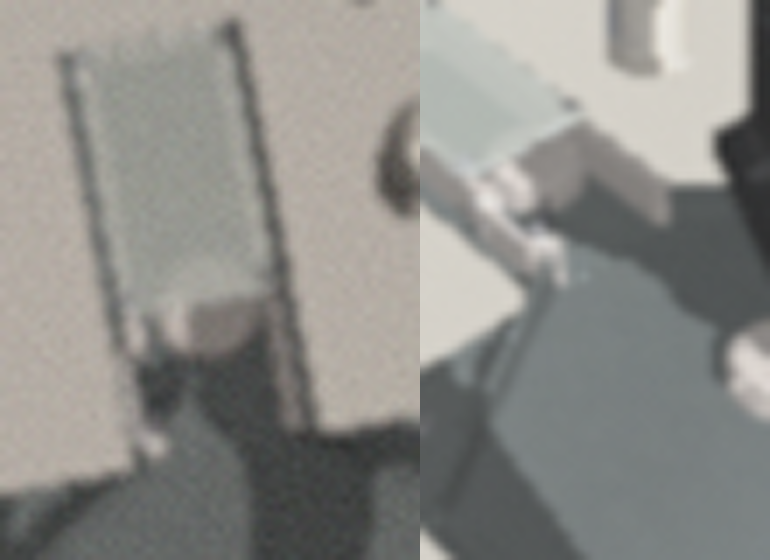

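Call:
servo_tool(
  increments=[
    [[0, 8, 0, 0], [0, 18, 0, 0], [0, 28, 0, 0], [0, 38, 0, 0], [0, 48, 0, 0], [0, 58, 0, 0], [0, 68, 0, 0], [0, 77, 0, 0], [0, 84, 0, 0], [0, 88, 0, 0]],
  ],
)

```text
t: 15.05
ee_pos: [589.0, -13.8, 9.3]
eef_rot: [-2.007, -2.417, 0.0]
wrist_force: [-4.2, -0.3, 4.2]
finger_gap: -0.3
finger_force: 2.6
```

```bash
python3 look.py c3.png
```

```text
t 15.05 M [-31.3  -3.7] z 9.3 yawM 89.85 F [-4.2 -0.3  4.2] gap -0.3
[(0.5, 185, [-111.0, -51.8]), (0.44, 133, [-0.5, 4.1])]
```

View pics/c3.png

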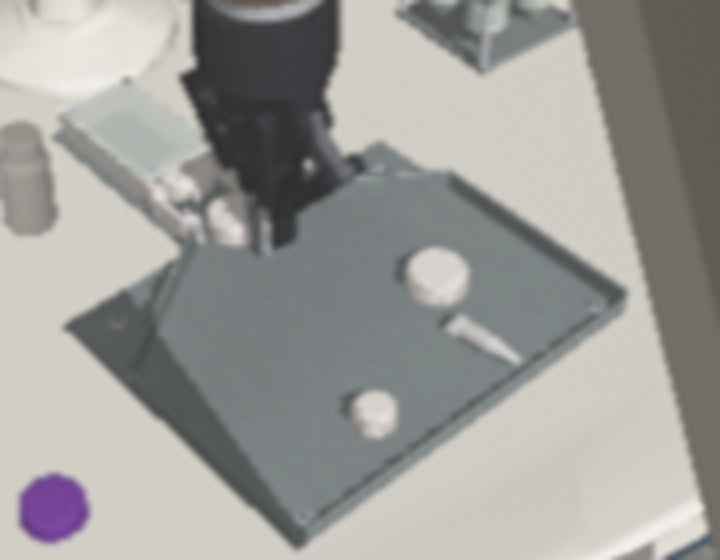

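Call:
servo_tool(
  increments=[
    [[0, 3, 0, 0], [0, 9, 0, 0], [0, 15, 0, 0], [0, 21, 0, 0], [0, 27, 0, 0], [0, 33, 0, 0], [0, 39, 0, 0], [0, 44, 0, 0], [0, 47, 0, 0], [0, 47, 0, 0]],
  ],
)

```text
t: 16.4
ee_pos: [635.3, -5.0, 9.2]
eef_rot: [2.007, 2.417, 0.001]
wrist_force: [0.1, 0.3, 0.3]
finger_gap: 0.3
finger_force: 0.0
```

```bash
python3 look.py
```

```text
t 16.4 M [15.8 -3.6] z 9.2 yawM 89.86 F [0.1 0.3 0.3] gap 0.3
[(0.49, 67, [43.7, 4.9])]
```

```bash
python3 - <<'E'
from q import *
s=camera("scene")
for uv in((361.5,230),(365.5,234),(380,240)): print(toM(onz(s,uv,9)))
for d in cut_out('stray_tube',s)[:4]:
  v,u=np.nonzero(d['pixels']); M=np.array([toM(onz(s,q,9)) for q in zip(u,v)]); print(d['p'],M.mean(0),M.min(0),M.max(0))
for d in cut_out('small_cap',s)[:3]:
  v,u=np.nonzero(d['pixels']); print(d['p'],toM(onz(s,(u.mean(),v.mean()),13)))
E
```

```text
[-136.13516439  -34.25531329]
[-149.90707262  -32.19831299]
[-181.69541997  -42.24396759]
0.63 [-81.6534463   10.83848142] [-198.04536603 -126.63070647] [154.21067171 124.76408523]
```

Call:
servo_tool(
  increments=[
    [[0, -1, -18, 0], [0, -5, -38, 0], [-10, -30, -38, 5], [-35, -65, -38, 12], [-62, -100, -38, 18], [-80, -125, -38, 20], [-84, -133, -38, 20], [-84, -134, -30, 20], [-84, -134, -12, 20], [-84, -134, 0, 20]],
  ],
)

```text
t: 17.9
ee_pos: [519.2, -111.5, 8.5]
eef_rot: [-2.395, -2.033, -0.0]
wrist_force: [0.2, -0.7, -0.6]
finger_gap: -0.0
finger_force: 0.0
```

```bash
python3 - <<'E'
from q import *
where()
t=camera("top"); s=camera("scene")
for d in cut_out('cap_0',s)[:6]:
  v,u=np.nonzero(d['pixels']); print(d['p'],d['pixels'].sum(),toM(onz(s,(u.mean(),v.mean()),13)))
f=lambda p,a,k:cv2.resize(p["pixels"][a[0]:a[1],a[2]:a[3],::-1],None,fx=k,fy=k,interpolation=cv2.INTER_CUBIC)
cv2.imwrite("pics/c4.png",np.hstack([f(t,(120,200,295,350),6.5),f(s,(170,250,330,390),6.5)]))
E
```

```text
t 17.9 M [-118.1  -86.6] z 8.5 yawM 69.95 F [ 0.2 -0.7 -0.6] gap -0.0
0.76 263 [-100.75763251  193.42932821]
0.67 762 [212.49435263 167.97181772]
0.51 234 [-29.65687711 205.11720435]
0.44 179 [-110.7924361   -51.92562096]
```

View pics/c4.png

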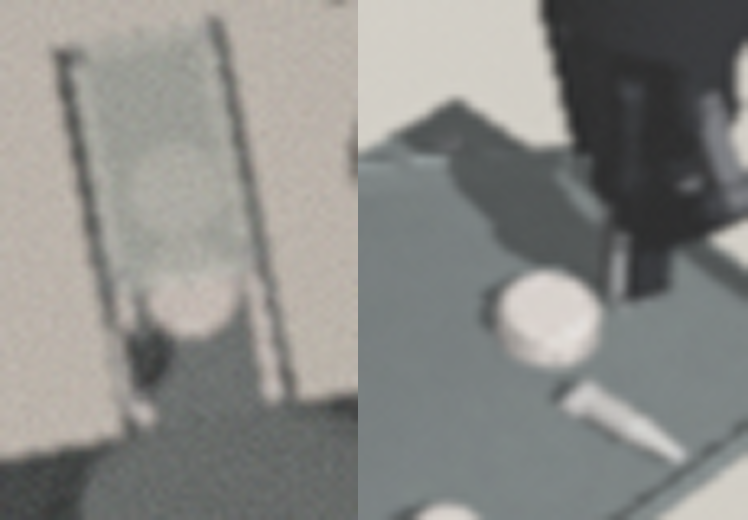

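Call:
servo_tool(
  increments=[
    [[4, 0, 0, 0], [11, 0, 0, 0], [18, 0, 0, 0], [25, 0, 0, 0], [33, 0, 0, 0], [41, 0, 0, 0], [49, 0, 0, 0], [56, 0, 0, 0], [61, 0, 0, 0], [63, 0, 0, 0]],
  ],
)

```text
t: 19.3
ee_pos: [529.0, -50.0, 9.3]
eef_rot: [2.396, 2.032, -0.0]
wrist_force: [0.8, -0.3, 0.2]
finger_gap: -0.2
finger_force: 0.1
```

```bash
python3 look.py
```

```text
t 19.3 M [-97. -28.] z 9.3 yawM 69.86 F [ 0.8 -0.3  0.2] gap -0.2
[(0.77, 200, [-93.0, 0.9]), (0.61, 115, [42.0, -2.5])]
```

Call:
servo_tool(
  increments=[
    [[-4, 0, -10, 0], [-4, 0, -25, 0], [-2, -15, -28, -5], [6, -30, -28, -12], [12, -39, -28, -18], [12, -39, -28, -20], [12, -39, -28, -20], [12, -39, -15, -20], [12, -39, -4, -20], [12, -39, 0, -20]],
  ],
)

```text
t: 20.65
ee_pos: [491.3, -32.1, 7.7]
eef_rot: [-2.006, -2.414, 0.003]
wrist_force: [0.3, 0.3, 0.0]
finger_gap: -0.1
finger_force: 0.0
```

```bash
python3 look.py
```

```text
t 20.65 M [-130.7   -3.4] z 7.7 yawM 89.82 F [0.3 0.3 0. ] gap -0.1
[(0.49, 191, [-93.1, 2.5])]
```

Push to just inside the gate (TCP to about −32).

Call:
servo_tool(
  increments=[
    [[0, 6, -1, 0], [0, 16, -1, 0], [0, 27, -1, 0], [0, 38, -1, 0], [0, 49, -1, 0], [0, 60, -1, 0], [0, 71, -1, 0], [0, 82, -1, 0], [0, 92, -1, 0], [0, 98, -1, 0]],
  ],
)

```text
t: 22.0
ee_pos: [589.3, -14.0, 10.5]
eef_rot: [2.007, 2.417, -0.0]
wrist_force: [-4.5, -1.2, 6.9]
finger_gap: 0.0
finger_force: 3.8
```

```bash
python3 look.py
```

```text
t 22.0 M [-31.1  -3.9] z 10.5 yawM 89.85 F [-4.5 -1.2  6.9] gap 0.0
[(0.68, 111, [-4.5, 5.5]), (0.56, 113, [41.8, -1.6])]
```

Call:
servo_tool(
  increments=[
    [[0, 0, 2, 0], [0, 2, 2, 0], [0, 4, 2, 0], [0, 7, 2, 0], [0, 10, 2, 0], [0, 13, 2, 0], [0, 16, 2, 0], [0, 19, 2, 0], [0, 21, 2, 0], [0, 21, 2, 0]],
  ],
)

```text
t: 23.35
ee_pos: [606.6, -11.2, 10.3]
eef_rot: [-2.007, -2.414, 0.007]
wrist_force: [-13.4, -2.6, 20.4]
finger_gap: 0.0
finger_force: 12.6
```

```bash
python3 look.py
```

```text
t 23.35 M [-13.6  -4.3] z 10.3 yawM 89.81 F [-13.4  -2.6  20.4] gap 0.0
[(0.6, 110, [44.2, -0.8]), (0.54, 106, [12.7, 4.5])]
```

Call:
servo_tool(
  increments=[
    [[0, -4, 0, 0], [0, -8, 1, 0], [0, -8, 4, 0], [0, -8, 4, 0], [0, -5, 4, 0], [0, -2, 4, 0], [0, 0, 4, 0], [0, 2, 4, 0], [0, 3, 4, 0], [0, 4, 4, 0]],
  ],
)

```text
t: 24.7
ee_pos: [607.0, -11.1, 9.9]
eef_rot: [-2.005, -2.411, 0.014]
wrist_force: [-30.7, -5.1, 46.5]
finger_gap: -0.1
finger_force: 27.8
```

```bash
python3 look.py d1.png
```

```text
t 24.7 M [-13.2  -4.3] z 9.9 yawM 89.79 F [-30.7  -5.1  46.5] gap -0.1
[(0.59, 117, [44.0, -1.1]), (0.41, 95, [13.0, 4.9])]
```

View pics/d1.png

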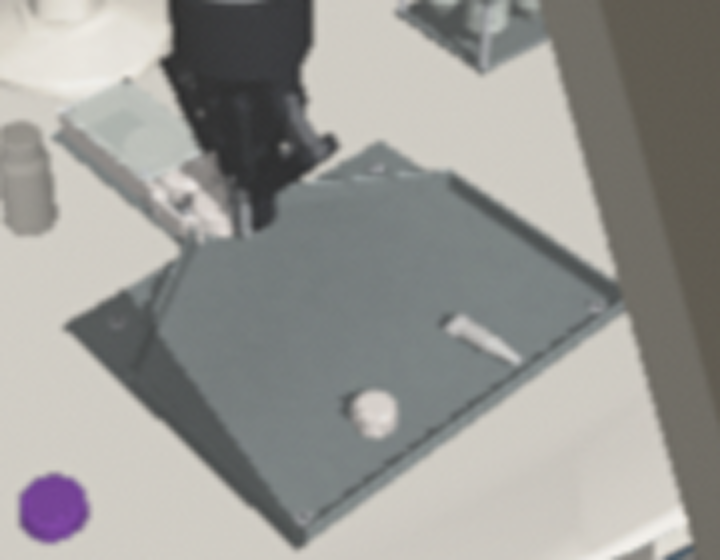

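Call:
servo_tool(
  increments=[
    [[0, -8, -1, 0], [0, -18, -4, 0], [0, -28, -20, 10], [0, -32, -35, 20], [0, -32, -35, 30], [0, -32, -35, 40], [0, -32, -35, 50], [0, -32, -35, 60], [0, -32, -35, 70], [0, -32, -35, 80]],
  ],
)

```text
t: 26.05
ee_pos: [581.9, -15.2, 38.5]
eef_rot: [-3.092, -0.552, 0.001]
wrist_force: [-0.5, 0.0, -0.5]
finger_gap: -0.1
finger_force: 0.0
```

```bash
python3 look.py
```

```text
t 26.05 M [-38.6  -3.6] z 38.5 yawM 9.52 F [-0.5  0.  -0.5] gap -0.1
[(0.57, 77, [43.5, -3.5]), (0.51, 143, [9.6, -2.0])]
```

Call:
servo_tool(
  increments=[
    [[0, 0, 5, 6], [0, 0, 15, 9.7], [0, 0, 25, 9.7], [0, 0, 30, 9.7], [0, 0, 31, 9.7], [0, 0, 31, 9.7], [0, 0, 31, 9.7], [0, 0, 31, 9.7], [0, 0, 31, 9.7], [0, 0, 31, 9.7]],
  ],
)

```text
t: 27.4
ee_pos: [581.9, -15.3, 8.4]
eef_rot: [3.127, 0.298, 0.0]
wrist_force: [-1.1, 1.1, 0.7]
finger_gap: -0.1
finger_force: 0.0
```

```bash
python3 look.py
```

```text
t 27.4 M [-38.6  -3.8] z 8.4 yawM 0.15 F [-1.1  1.1  0.7] gap -0.1
[(0.42, 64, [3.7, 8.1])]
```

Call:
servo_tool(
  increments=[
    [[4, 0, 0, 0], [10, 0, 0, 0], [16, 0, 0, 0], [20, 0, 0, 0], [24, 0, 0, 0], [28, 0, 0, 0], [31, 0, 0, 0], [34, 0, 0, 0], [35, 0, 0, 0], [35, 0, 0, 0]],
  ],
)

```text
t: 28.75
ee_pos: [616.7, -8.5, 8.3]
eef_rot: [-3.127, -0.298, -0.001]
wrist_force: [0.0, -1.0, -0.8]
finger_gap: 0.1
finger_force: 0.1
```

```bash
python3 look.py
```

```text
t 28.75 M [-3.1 -3.5] z 8.3 yawM 0.16 F [ 0.  -1.  -0.8] gap 0.1
[]
```

Call:
servo_tool(
  increments=[
    [[2, 0, 0, 0], [5, 0, 0, 0], [8, 0, 0, 0], [11, 0, 0, 0], [13, 0, 0, 0], [15, 0, 0, 0], [16, 0, 0, 0], [17, 0, 0, 0], [17, 0, 0, 0], [17, 0, 0, 0]],
  ],
)

```text
t: 30.1
ee_pos: [633.1, -5.5, 8.3]
eef_rot: [-3.127, -0.298, -0.0]
wrist_force: [-0.3, 0.2, -0.1]
finger_gap: -0.0
finger_force: 0.0
```

```bash
python3 look.py
```

```text
t 30.1 M [13.5 -3.7] z 8.3 yawM 0.15 F [-0.3  0.2 -0.1] gap -0.0
[(0.56, 50, [41.2, 7.3])]
```

Call:
servo_tool(
  increments=[
    [[1, 0, 0, 0], [1.5, 0, 0, 0], [1, 0, -10, 0], [0, 0, -30, 0], [-15, 0, -60, 0], [-50, 0, -90, 0], [-90, 0, -110, 0], [-130, 0, -120, 0], [-170, 0, -120, 0], [-200, 0, -120, 0]],
  ],
)

```text
t: 31.45
ee_pos: [435.3, -43.5, 129.4]
eef_rot: [3.127, 0.297, 0.002]
wrist_force: [0.5, -0.1, -0.2]
finger_gap: 0.1
finger_force: 0.0
```

```bash
python3 - <<'E'
from q import *
where()
t=camera("top"); s=camera("scene")
for n,p,z in(("t",t,17),("s",s,13)):
  for l in("cap_0","small_cap","stray_tube"):
    for d in cut_out(l,p)[:6]:
      v,u=np.nonzero(d['pixels']); m=toM(onz(p,(u.mean(),v.mean()),z))
      if abs(m[1])<120: print(n,l,round(d['p'],2),d['pixels'].sum(),m.round(1))
g=t["pixels"].mean(2)
# rectify the lane in the M frame at z=18, brightness map (x rows 4..48 step 2, y cols 24..-24 step 3)
th0,=[th]; Ri=att(t).T
def pix(m,z=17):
    w=np.append(toW(m),z); c=Ri@(w-np.array(t["xyz"])); q,_=cv2.projectPoints(c.reshape(1,1,3),np.zeros(3),np.zeros(3),K(t),np.array(t["dist_coeffs"])); return q.ravel()
ys=np.arange(24,-25,-3)
for xx in range(48,2,-2):
    q=np.array([pix([xx,yy]) for yy in ys],np.float32)
    print(xx,cv2.remap(g.astype(np.float32),q[None,:,0],q[None,:,1],cv2.INTER_LINEAR)[0].astype(int))
save(t,"e1.png")
E
```

```text
t 31.45 M [-187.9   -4.2] z 129.4 yawM 0.14 F [ 0.5 -0.1 -0.2] gap 0.1
t stray_tube 0.54 79 [-156.7  -37.8]
s cap_0 0.51 104 [41.6 -2.6]
s small_cap 0.44 106 [-159.2   39.7]
48 [135 158 144 132 142 164 178 174 155 152 154 147 147 147 147 134 119]
46 [139 158 130 112 126 155 175 168 140 137 136 133 131 129 126 122 112]
44 [146 165 128  95 113 141 161 157 130 120 121 122 119 115 111 111 108]
42 [149 166 126  88 105 127 146 142 122 115 116 117 116 117 105 108 111]
40 [150 165 124  85 100 116 128 128 118 118 117 116 117 113 103 107 114]
38 [148 157 114  79  96 110 119 119 116 117 118 118 116 110 100 103 114]
36 [137 139 103  79  91 106 116 118 119 117 117 117 117 110  95 100 108]
34 [125 119  96  76  86  98 112 116 119 118 120 117 116 105  94  99 105]
32 [115  98  91  77  79  90 108 114 118 120 123 120 113 100  89 101 109]
30 [108  82  83  73  74  84  99 110 112 118 126 119 109  99  93 103 113]
28 [105  73  71  70  72  76  82  95 102 107 115 111 103  97  91 103 113]
26 [106  71  71  68  65  63  77  80  87  93  94  97 101 101  96 103 109]
24 [108  72  72  64  61  54  70  72  76  77  76  83  89 102  99 103 106]
22 [114  72  69  59  50  57  69  73  67  68  69  74  77  95 100 107 105]
20 [113  68  63  55  50  60  71  71  68  69  72  72  77  89 102 111 109]
18 [108  67  59  58  61  68  70  68  68  73  70  72  72  84 102 116 114]
16 [108  72  65  70  81  79  73  69  71  72  72  71  69  79  94 113 114]
14 [116  86  73  86  97  89  71  71  70  70  75  70  67  73  86 107 111]
12 [126 100  82  96 105  95  76  69  69  71  72  71  66  69  80 101 107]
10 [141 118  97 102 107  98  80  69  69  69  71  69  68  70  77 102 106]
8 [158 145 115 105 106 102  82  72  66  70  71  67  67  70  80 107 111]
6 [161 161 125 107 104 103  87  74  70  70  72  70  68  71  85 114 111]
4 [151 158 125 106 107 105  92  83  72  69  71  72  71  71  88 117 109]
```

```bash
python3 -c "
from bench import *
print(close_job())"
```

```text
the job is handed in; nothing more can be done
None
```

All three large caps are in the covered lane, pushed in one at a time. The last camera frame shows the flap shut behind the third and the small cap and microtube still in place near the pan's front rim. The third cap jammed briefly at the flap and the wrist force reached about 56 N (limit 120 N); I backed off, turned the fingers and pushed it through. I handed the job in at about 32 s, with no verdict returned.

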